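# Feel the indexing pin into the model holder's hidden socket

### The arm

A 7-joint arm with a two-finger parallel gripper is mounted at the origin on the work surface. World frame = base frame: x ahead of the robot, y to its left, z up, the work surface at z = 0. Lengths are in mm, angles in rad, forces in N, time in s.
With the tool pointing down it reaches from about 400 to 875 mm from the base axis. Payload 4.4 kg.
Tool frame: the origin (TCP) lies on the centre line of the jaws, within the pads' length; the fingertips stand 25 mm ahead of it and the grasp point (between the pads) lies 6 mm ahead of it (ctrl.finger_overhang is the distance from the TCP to the fingertips, in mm); z points along the fingers, y is the line along which they close (so a half turn about z gives the same grasp; the last joint's range is limited). The gripper opens to 85 mm and grips with 20 to 120 N. Pads are 22 mm wide; open, the fingers measure 114 mm over their backs; the gripper's body (76 mm by 85 mm) begins 54 mm behind the grasp point. The pads swing forward as they close: fully open they stand 13 mm farther back than shut.
Start: joints at [1.272, 0.628, 0.038, 1.517, -0.027, 0.996, -0.02], TCP at [149.983, -632.473, 256.313] pointing down, gripper open.
Joint ranges: [-3.06, 3.06], [-0.37, 2.12], [-1.25, 1.32], [0.18, 2.47], [-1.1, 4.24], [0.23, 1.98], [-2.94, 2.94]. Speed limits (rad/s): [2.57, 2.57, 3.14, 3.14, 3.14, 3.14, 3.14].

### API

Orientations are given as [roll, pitch, yaw] about the fixed x, y, z axes, in that order (R = Rz(yaw) Ry(pitch) Rx(roll)).
In Python, from cell import ctrl gives the robot as it stands. The module is installed in compiled form; this text tells all that it offers.
- The arm moves only by the tool play_rows, never from a script. Its argument "targets" is a list of rows, each a list of 5 numbers: the closure, from 0 (fully open) to 1 (shut), then the shift along the tool's x, y, z in cm, then the turn about the tool's z in degrees. In form: [[gripper, dx, dy, dz, spin], ...]. A call has 1 to 10 rows; each row is the pose to reach, as a shift and turn from the pose commanded when the call began, along the tool's axes at that moment; what a row does not reach only later rows make up. A row lasts 1/10 s, in which the tool goes at most 50 mm and 8.59 degrees, less where a joint would pass 70% of its speed; a pose out of reach is approached as far as the arm can. A call with a gripper value outside its range is refused whole. The fingers move at their own pace and stop on an object; the grip force is fixed at half the most. Time passes only in rows, so rows that repeat a pose let the fingers close. It gives the time, the measured TCP pose, the force, the opening and the grip force at its end, in the units of the state.
- ctrl.read_state(): the state, without advancing time (a new reading comes with each control period).
- ctrl.get_image(name): name is "scene" or "top"; returns (picture, depth): 480x640x3 uint8, red, green, blue; 480x640 float32, mm along the optical axis (not along the pixel's ray), 0 where there is no reading.
- ctrl.calibration(name): a dict with "vfov" (degrees; the focal length in pixels is half the picture's height over the tangent of half this angle, whatever the lens; pixels are square), "cx", "cy" (the principal point, pixels), "k1" (the pictures are not rectified: a ray, as slopes to the right and down, at radius r is drawn at 1 + k1 r^2 times it, then the intrinsics apply), "extrinsics" (4x4, takes a point from camera to world coordinates). Camera axes: x right, y down, z forward; pixel columns grow to the right and rows downward; lengths in mm; the calibration is good to about 2 mm. A picture is of the moment at which its call begins. calibration takes no time and is no camera call.
- ctrl.finish_job(): hands the job in; it is judged then, once.
Trained networks look in the newest picture that a camera, given by its name, has taken for a name from the list of things; names that differ only in an ending like _2 or _b are one class to them, and where a whole thing is asked for, a point or a joint stands for the part that bears it (a point fixed in the world has none). Each returns a list of dicts, best first, with "confidence" (0 to 1); they miss things now and then, are a little off and sometimes report something else, mostly with a low value. They report only what shows in the picture. A call takes as long as a camera call. They do not tell look-alikes from the thing itself.
- ctrl.search_frame(camera, name): "bbox" ([left, top, right, bottom] in pixels, round what is visible of it).
- ctrl.trace(camera, name): "pixels" (480x640 bool, what is visible of it) and "bbox" ([left, top, right, bottom] in pixels, round what is visible of it).
The state is a dict: "clock": time; "qpos": joint angles; "qd": joint speeds; "tau": joint torques, N m; "eef_pos": TCP position; "tool_rot": TCP orientation; "force": force on the tool from outside, world axes, zero at the start; "torque": the same for the moment, N m; "width": finger opening in mm; "gripper_force": force on a finger pad.
Only numpy, scipy, OpenCV 4.12 (cv2) and the standard library are available. Lean on these libraries where they do the work, as an engineer would, in place of code of your own. Each camera call takes 0.05 s, during which the arm holds its last target. There are 200 camera calls.

### The job

Take the brass-headed indexing pin out of the teal burr box and set its tip lightly on the steel cover plate in the model holder's window, on the centre line right beside the end with the red dot. From there slide the tip along the centre line, without lifting it off the plate, until it drops into the socket hidden in the plate, then push it fully home so that its collar lies flat on the plate, and let go. Never press the pin against the holder with more than 25 N, and leave the other things on the bench where they are.

Things in the scene. Friction and masses are not known exactly. Their poses are not given: they have to be found in the camera images.
- pin: Indexing pin, 68 mm long, about 80 g, upright in the burr box. Origin at the centre of the tip's end, z towards the head. From the tip up: cone from 3 to 8 mm diameter over the first 5 mm, steel shank 8 mm diameter up to 22 mm, then the collar, then a brass grip head 16 mm diameter from 26 to 68 mm, to be gripped from above.
- collar (a point): Centre of the underside of the pin's brass collar (18 mm diameter, 4 mm thick), 22 mm above the pin's tip. This face ends flat on the cover plate.
- burrbox: Teal plastic burr box, fixed, 110 x 50 x 38 mm (local x, y, z), origin at the centre of its underside. The pin stands in a 10.5 mm hole at local x = -30 mm, y = 0, its collar resting on the box's top, so the tip is 16 mm above the bench. Small burrs 15 mm high stand in the +x half.
- holder: Aluminium model holder, fixed, 160 x 76 x 43 mm (local x, y, z), origin at the centre of its underside. On top a 3 mm thick bezel with an 84 x 36 mm window, long side along local x. A red dot on the bezel marks the window's -x end, a dark tick its +x end, both on the centre line. A toggle clamp, up to 68 mm above the bench, stands on the local -y side, from 27 to 106 mm off the centre line.
- window (a point): Centre of the holder's window at the surface of the level steel cover plate, 40 mm above the bench. Axes as the holder's: x along the centre line, away from the red dot. The hidden socket lies on the centre line, anywhere within 16 mm either side of this point, different every time. With the pin fully home its tip is 22 mm below this point's height.
- start (a point): Point on the cover plate's surface, on the centre line 27 mm from the window's centre towards the red dot: where the tip is to be set down (any place 20 to 41 mm from the centre will do). Axes as the holder's. The socket is a round hole 10.5 mm wide, deep enough for the pin, closed flush by a dust plug of the same steel that sinks under about 1.2 N, held by friction only, and stays down.
- die: Greyish stone die, loose, 26 mm wide, 34 mm high, origin at the centre of its underside; leave it alone.
- button: Gold-tone casting button, loose, 30 mm wide, 18 mm high, origin at the centre of its underside; leave it alone.
- palette: Milky porcelain palette, loose, 80 x 120 x 8 mm, origin at the centre of its underside; leave it alone.
- bottle: Small bottle with a blue cap, loose, 36 mm wide, 65 mm high, origin at the centre of its underside; leave it alone.
- carver: Slender wax carver with a black handle, loose, 190 mm long, lying along its x, origin under the handle's middle; leave it alone.
- dish: White dish, loose, 60 mm wide, 25 mm high, origin at the centre of its underside; leave it alone.
There are look-alikes about, which are no part of the job. Of the things like the burrbox, leave any that is black; of the rest the larger one is meant. What is meant by the holder is not green, and is the larger of those in its own colour.

How it is judged (in metres and radians):
On the way, in this order (a step that is already met when the one before it is completed fails the run):
1. the pin is lifted clear of the burr box (tip above the box's top) (z of pin in the frame of burrbox above 0.04 m), for 0.1 s.
2. the tip rests on the cover plate beside the red-dot end of the window (20 to 41 mm from the window's middle, within 6 mm of the centre line) (x of pin in the frame of window between -0.041 and -0.02 m and y of pin in the frame of window between -0.006 and 0.006 m and z of pin in the frame of window between -0.003 and 0.003 m and contact force between pin and holder above 0.4 N), for 0.1 s.
3. the tip has dropped into the socket (more than 6 mm below the plate's surface) (x of pin in the frame of window between -0.022 and 0.022 m and y of pin in the frame of window between -0.006 and 0.006 m and z of pin in the frame of window below -0.006 m), for 0.1 s.
At the end, for the whole second after the job is handed in: The pin stands fully home in the socket of the cover plate: tip at least 20.5 mm below the plate's surface (collar within 1.5 mm of flat), upright within 0.08 rad, at rest, released (x of pin in the frame of window between -0.022 and 0.022 m and y of pin in the frame of window between -0.006 and 0.006 m and z of pin in the frame of window between -0.025 and -0.0205 m and angle between pin's own z axis and vertical below 0.08 rad and linear speed of pin below 0.01 m/s and contact force between pin and the fingers below 0.05 N); the robot touches nothing.
It fails at once if the pin is pressed against the holder with more than 25 N (contact force between pin and holder above 25 N).
It fails at once if the tip is lifted off the plate over the searching stretch (3.5 to 15 mm above the plate, within 17 mm of the window's middle) (x of pin in the frame of window between -0.017 and 0.017 m and y of pin in the frame of window between -0.018 and 0.018 m and z of pin in the frame of window between 0.0035 and 0.015 m).
It fails at once if the stone die, casting button, palette, bottle, carver or dish is moved more than 15 mm (distance of any of die, button, palette, bottle, carver, dish from where it was at the start of the episode above 0.015 m).
It also fails if it takes over 69 s, if anything falls off the work surface, if the arm or the gripper's body presses on something with over 40 N, if the wrist force passes 120 N, or if a joint passes its speed limit or range.

## Working session

There is one attempt and no reset: what is moved stays moved. The work goes in short steps, Python scripts to look and compute and a tool call to move; the robot and the scene stay as the last step left them, time stands still between calls to the robot, and variables do not carry over. Pictures are saved under pics/ and viewed, at most 10 in all, crops included, and the job is handed in when it is done.

Besides the shell and the picture viewer there is one more tool, called after "Emit:" as a command line: name --pt "numbers of a row" for each row, then --argument value for the rest. play_rows: Moves the arm, as the interface text tells. Its arguments: {"type":"object","properties":{"targets":{"type":"array"}},"required":["targets"]}

```bash
mkdir -p pics
cat > h.py <<'E'
import numpy as np, cv2
from cell import ctrl
def cal(n):
    c=ctrl.calibration(n); f=240/np.tan(np.radians(c["vfov"])/2)
    K=np.array([[f,0,c["cx"]],[0,f,c["cy"]],[0,0,1.]]); return K,np.array([c["k1"],0,0,0.]),np.array(c["extrinsics"])
def ray(n,uv):
    K,d,E=cal(n); p=cv2.undistortPoints(np.float64(uv).reshape(-1,1,2),K,d).reshape(-1,2)
    r=np.c_[p,np.ones(len(p))]; return E[:3,3],r@E[:3,:3].T,r
def atz(n,uv,z):
    o,w,_=ray(n,uv); return o+w*((z-o[2])/w[:,2])[:,None]
def atd(n,uv,dep):
    o,w,_=ray(n,uv); return o+w*np.asarray(dep).reshape(-1,1)
def proj(n,P):
    K,d,E=cal(n); M=np.linalg.inv(E); q=np.float64(P).reshape(-1,3)@M[:3,:3].T+M[:3,3]
    return cv2.projectPoints(q.reshape(-1,1,3),np.zeros(3),np.zeros(3),K,d)[0].reshape(-1,2)
E
python3 - <<'E'
from h import *
for n in("top","scene"):
    im,d=ctrl.get_image(n); cv2.imwrite(f"pics/{n}0.png",im[:,:,::-1]); np.save(f"{n}0.npy",d)
    print(n,cal(n)[2][:3].round(2).tolist(),ctrl.calibration(n)["k1"])
    for t in("pin","burrbox","holder"):
        for r in ctrl.search_frame(n,t): print(t,round(r["confidence"],2),np.round(r["bbox"]))
print(ctrl.read_state())
E
```

```text
top [[-0.03, -0.99, 0.16, 369.72], [-1.0, 0.02, -0.02, 15.99], [0.02, -0.16, -0.99, 1208.45]] -0.017345287833963222
pin 0.6 [394. 270. 404. 280.]
burrbox 0.86 [335. 284. 366. 333.]
burrbox 0.67 [385. 244. 404. 285.]
burrbox 0.55 [336. 234. 357. 270.]
holder 0.71 [216. 314. 282. 382.]
holder 0.6 [224. 151. 272. 206.]
holder 0.59 [201. 216. 272. 288.]
scene [[-0.84, 0.4, -0.37, 958.56], [0.55, 0.63, -0.55, 579.2], [0.02, -0.66, -0.75, 861.33]] -0.017181152320481004
burrbox 0.9 [336. 194. 382. 223.]
burrbox 0.66 [277. 181. 324. 216.]
burrbox 0.61 [299. 223. 336. 243.]
holder 0.95 [404. 218. 482. 276.]
holder 0.61 [267. 326. 329. 376.]
holder 0.6 [335. 270. 417. 335.]
holder 0.28 [299. 136. 315. 152.]
{'clock': 0.4, 'qpos': array([ 1.27218563,  0.62852243,  0.03849458,  1.51750495, -0.02698869,
        0.99628744, -0.0200162 ]), 'qd': array([ 1.37688011e-04,  7.30226265e-05,  2.95726641e-04, -2.47035718e-03,
        2.45483171e-05,  5.44641461e-05,  1.84744029e-03]), 'tau': array([-1.05811028e-03, -5.62659895e+01,  1.22399513e+00, -1.93475729e+01,
        1.09075819e-02,  4.29582578e-03,  8.65531945e-06]), 'eef_pos': array([ 149.97491424, -632.41205304,  256.20027139]), 'tool_rot': array([-3.14138836e+00, -1.87803666e-05,  2.32777645e-01]), 'force': array([-0.86530462, -0.73106629,  0.26851621]), 'torque': array([ 0.00761061, -0.00986563,  0.0091384 ]), 'gripper_force': 0.0, 'width': 85.41920196718706}
```

View pics/top0.png

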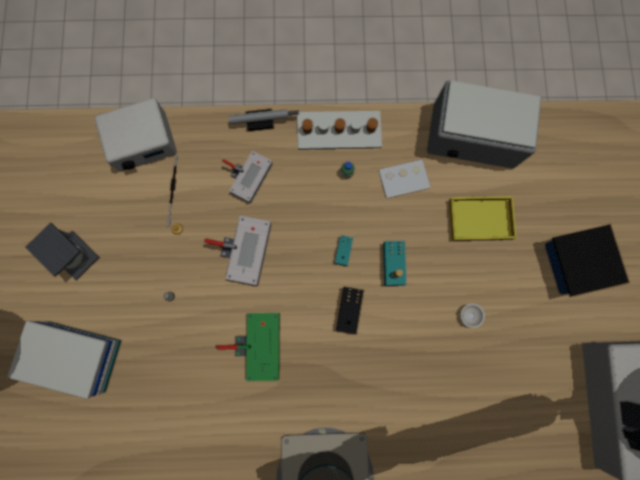

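View pics/scene0.png

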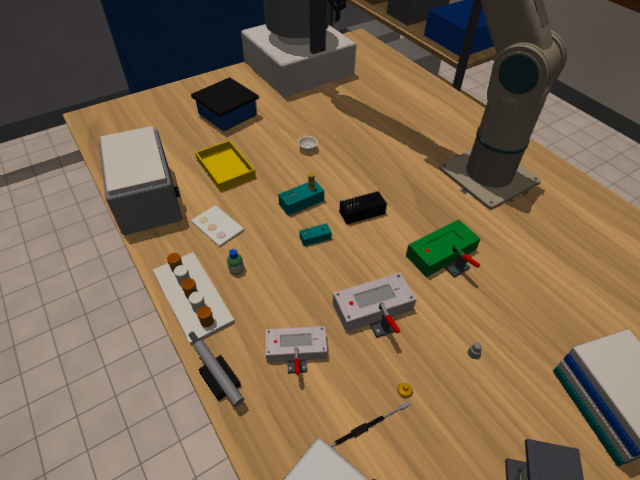

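Run:
```python
from h import *
A=cv2.imread("pics/top0.png");B=cv2.imread("pics/scene0.png")
R=lambda a:cv2.resize(a,(390,290),interpolation=cv2.INTER_CUBIC)
cv2.imwrite("pics/crop.png",np.vstack([np.hstack([R(A[215:290,190:291]),R(A[225:300,360:461])]),np.hstack([R(B[268:343,325:426]),R(B[165:240,265:366])])]))
for n,hb,bb in(("top",(195,210,278,294),(380,238,410,292)),("scene",(330,264,422,340),(272,170,330,222))):
    d=np.load(n+"0.npy")
    for nm,b,zt in(("holder",hb,43),("box",bb,38)):
        v,u=np.mgrid[b[1]:b[3],b[0]:b[2]]; P=atd(n,np.c_[u.ravel(),v.ravel()],d[v,u].ravel())
        S=P[abs(P[:,2]-zt)<6]; r=cv2.minAreaRect(S[:,:2].astype(np.float32))
        print(n,nm,len(S),np.median(S[:,2]).round(1),np.round(r[0],1),np.round(r[1],1),round(r[2],2))
        if nm=="box":
            H=P[P[:,2]>58]; print("head",len(H),H.mean(0).round(1),H.max(0).round(1),H.min(0).round(1))
```

```text
top holder 1907 41.7 [550.2 186.1] [ 99.5 160.6] 77.3
top box 805 37.1 [ 508.1 -188.2] [ 51.  108.3] 88.98
head 52 [ 467.  -167.   187.9] [ 484.4   16.  1208.4] [ 369.7 -194.5   58.7]
scene holder 2358 44.0 [551.2 192.7] [111. 161.] 77.17
scene box 570 39.5 [ 507.8 -185.6] [ 56.2 112.6] 88.97
head 85 [575.8 -29.5 232.7] [958.6 579.2 861.3] [ 472.1 -193.3   58.4]
```

View pics/crop.png

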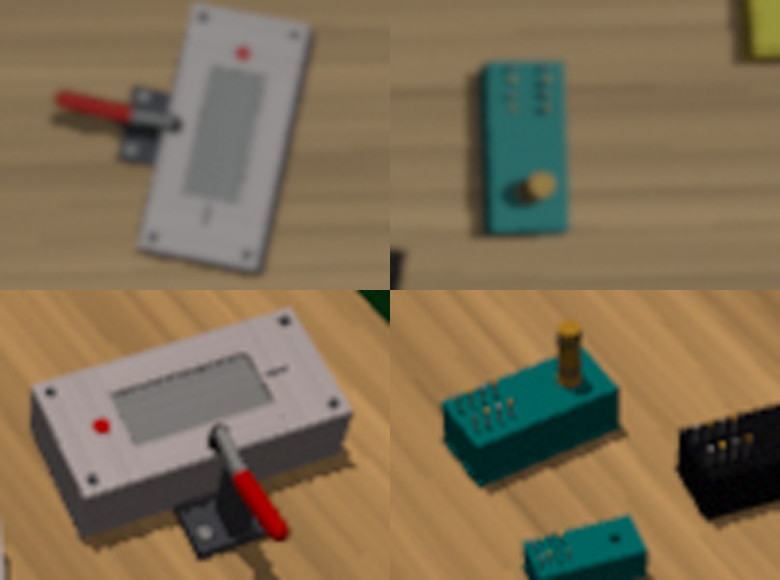

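Run:
```python
from h import *
def T(p,u0,v0): return np.array(p)/[3.861,3.867]+[u0,v0]-0.37
t=T([(192,5),(312,26),(262,272),(137,248),(211,66),(267,73),(238,203),(182,193),(242,53),(207,215)],190,215)
s=T([(291,19),(33,98),(87,207),(352,119),(247,64),(111,105),(136,154),(271,112),(101,136),(277,82)],325,268)
for n,p in(("top",t),("scene",s)):
    W=atz(n,p,43)[:,:2]; w=atz(n,p[4:8],40)[:,:2]
    a=(W[8]-W[9]); print(n,"ctr",W[:4].mean(0).round(1),"win",w.mean(0).round(1),"dot",W[8].round(1),"tick",W[9].round(1),"mid",W[8:10].mean(0).round(1),"ang",np.degrees(np.arctan2(a[1],a[0])).round(2),np.linalg.norm(a).round(1))
# pin head top + box corners
t=T([(149+393,183),],360,225)[:0]
tp=T([(484-390,62),(565-390,62),(567-390,233),(485-390,234),(543-390,184)],360,225)
sp=T([(443-390,403-290),(580-390,347-290),(618-390,390-290),(480-390,448-290),(569.5-390,328-290)],265,165)
for n,p in(("top",tp),("scene",sp)):
    W=atz(n,p[:4],38)[:,:2]; print(n,W.round(1).tolist(),W.mean(0).round(1),"head",atz(n,p[4],84)[0].round(1))
    # depth based
    d=np.load(n+"0.npy"); b=(380,238,410,292) if n=="top" else (272,170,330,222)
    v,u=np.mgrid[b[1]:b[3],b[0]:b[2]]; P=atd(n,np.c_[u.ravel(),v.ravel()],d[v,u].ravel())
    H=P[(P[:,2]>72)&(P[:,2]<95)]; print(len(H),H.mean(0).round(1),H.min(0).round(1),H.max(0).round(1))
```

```text
top ctr [546.4 174.8] win [548.8 176.1] dot [600.2 164.5] tick [496.5 186.8] mid [548.3 175.7] ang -12.12 106.0
scene ctr [547.7 177.6] win [546.5 175.6] dot [600.8 164.8] tick [497.  188.6] mid [548.9 176.7] ang -12.91 106.5
top [[562.8, -161.5], [561.6, -213.9], [451.6, -209.4], [452.3, -157.1]] [ 507.1 -185.5] head [ 478.7 -187.4   84. ]
39 [ 477.8 -187.3   82.2] [ 470.2 -194.5   74.4] [ 484.4 -180.5   87.5]
scene [[562.5, -211.2], [454.6, -210.0], [456.2, -159.6], [563.2, -161.0]] [ 509.1 -185.5] head [ 478.5 -185.5   84. ]
45 [ 479.4 -182.4   81.2] [ 472.1 -193.3   72.1] [ 486.6 -177.2   87.6]
```

Emit:
play_rows --pt "0 42.2 -35.83 7.6 13.3" --pt "0 42.2 -35.83 7.6 13.3" --pt "0 42.2 -35.83 7.6 13.3" --pt "0 42.2 -35.83 7.6 13.3" --pt "0 42.2 -35.83 7.6 13.3" --pt "0 42.2 -35.83 7.6 13.3" --pt "0 42.2 -35.83 7.6 13.3" --pt "0 42.2 -35.83 7.6 13.3" --pt "0 42.2 -35.83 7.6 13.3" --pt "0 42.2 -35.83 7.6 13.3"

```text
clock: 1.4
eef_pos: [444.6, -231.8, 188.4]
tool_rot: [3.141, -0.001, 0.0]
force: [0.1, -0.6, 0.2]
width: 85.2
gripper_force: 0.0
```

Emit:
play_rows --pt "0 3.0 -4.0 3.0 0" --pt "0 3.0 -4.0 3.0 0" --pt "0 3.0 -4.0 3.0 0" --pt "0 3.0 -4.0 3.0 0" --pt "0 3.0 -4.0 3.0 0"

```text
clock: 1.9
eef_pos: [472.7, -195.5, 159.0]
tool_rot: [3.14, -0.001, -0.003]
force: [0.2, -0.4, 0.6]
width: 85.5
gripper_force: 0.0
```

Run:
```python
from h import *
im,d=ctrl.get_image("scene"); a=cv2.imread("pics/scene0.png")
cv2.imwrite("pics/s1.png",cv2.resize(im[120:240,240:400,::-1],(800,600)))
s=ctrl.read_state(); print(s["eef_pos"],s["tool_rot"])
```

```text
[ 472.77448284 -195.34873501  159.03024676] [ 3.14045796e+00 -7.95897524e-04 -2.59960828e-03]
```

View pics/s1.png

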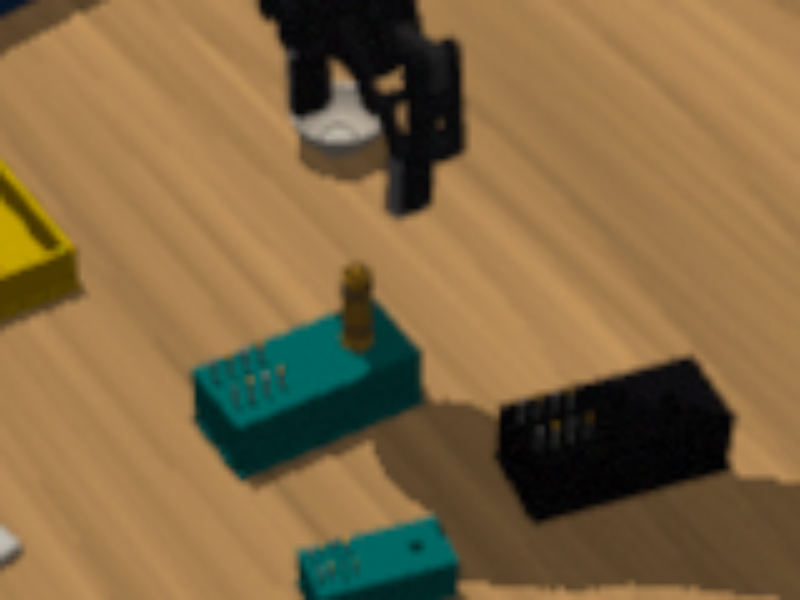

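Emit:
play_rows --pt "0 0.56 -0.93 1 0" --pt "0 0.56 -0.93 3 0" --pt "0 0.56 -0.93 5 0" --pt "0 0.56 -0.93 7 0" --pt "0 0.56 -0.93 8.5 0" --pt "0 0.56 -0.93 8.5 0" --pt "0 0.56 -0.93 8.5 0" --pt "0.4 0.56 -0.93 8.5 0" --pt "0.4 0.56 -0.93 8.5 0" --pt "0.4 0.56 -0.93 8.5 0"

```text
clock: 2.95
eef_pos: [479.5, -184.2, 74.0]
tool_rot: [3.141, -0.001, 0.001]
force: [-0.9, 0.1, 1.2]
width: 51.3
gripper_force: 0.0
```

Emit:
play_rows --pt "1 0 0 0 0" --pt "1 0 0 0 0" --pt "1 0 0 0 0" --pt "1 0 0 0 0" --pt "1 0 0 0 0" --pt "1 0 0 0 0"

```text
clock: 3.55
eef_pos: [479.2, -184.9, 73.6]
tool_rot: [3.141, -0.001, -0.0]
force: [-0.4, -3.6, 5.1]
width: 14.4
gripper_force: 58.4
```

Emit:
play_rows --pt "1 0 0 -1 0" --pt "1 0 0 -2 0" --pt "1 0 0 -3.5 0" --pt "1 0 0 -5 0" --pt "1 0 0 -7 0" --pt "1 0 0 -9 0" --pt "1 0 0 -9 0" --pt "1 0 0 -9 0"

```text
clock: 4.35
eef_pos: [478.9, -183.0, 163.7]
tool_rot: [-3.141, -0.0, 0.002]
force: [0.1, 0.8, -0.5]
width: 14.1
gripper_force: 58.9
```

Run:
```python
from h import *
for n in("scene","top"):
    im,d=ctrl.get_image(n); s=ctrl.read_state(); p=s["eef_pos"]; 
    q=proj(n,[p,p-[0,0,57]])
    print(n,p,s["tool_rot"],s["width"],q.round(1).tolist())
    if n=="scene":
        u,v=q[1].astype(int); cv2.imwrite("pics/s2.png",cv2.resize(im[v-50:v+40,u-60:u+60,::-1],(800,600),interpolation=cv2.INTER_CUBIC)); print(u-60,v-50)
```

```text
scene [ 478.51315577 -183.08179329  163.07336777] [-3.14043942e+00  1.02035704e-03  1.58796623e-03] 14.362762468280717 [[311.6, 150.0], [311.6, 168.3]]
251 118
top [ 478.31330379 -183.21145512  162.70776358] [-3.14039987e+00  1.73489322e-03  1.35138039e-03] 14.515077391969749 [[403.6, 268.8], [399.1, 271.5]]
```

View pics/s2.png

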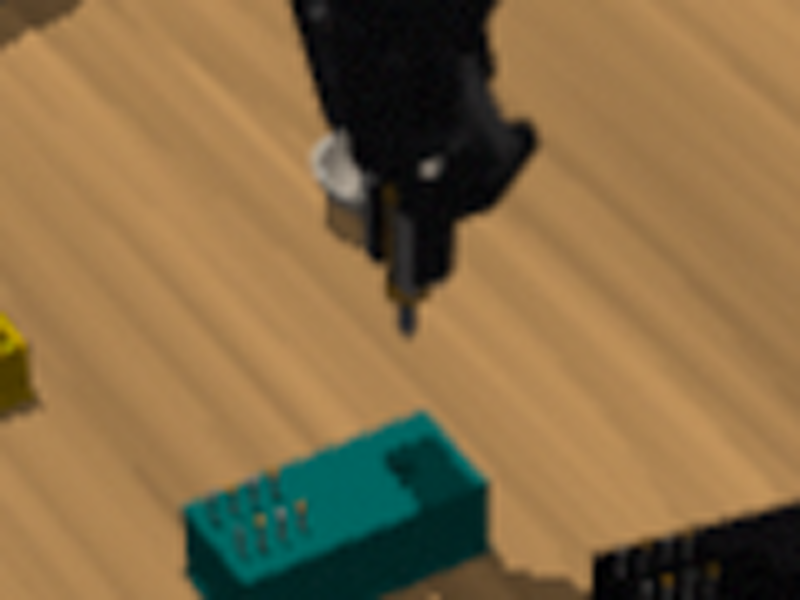

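Emit:
play_rows --pt "1 9.55 -35.3 0 -77.3" --pt "1 9.55 -35.3 0 -77.3" --pt "1 9.55 -35.3 0 -77.3" --pt "1 9.55 -35.3 0 -77.3" --pt "1 9.55 -35.3 0 -77.3" --pt "1 9.55 -35.3 0 -77.3" --pt "1 9.55 -35.3 0 -77.3" --pt "1 9.55 -35.3 0 -77.3" --pt "1 9.55 -35.3 0 -77.3" --pt "1 9.55 -35.3 0 -77.3"

```text
clock: 5.45
eef_pos: [573.2, 169.6, 161.8]
tool_rot: [-3.139, 0.001, 1.352]
force: [0.2, -0.6, -0.4]
width: 14.3
gripper_force: 58.8
```

Emit:
play_rows --pt "1 0 0 0 0" --pt "1 0 0 0 0" --pt "1 0 0 0 0"

```text
clock: 5.75
eef_pos: [574.2, 168.3, 163.2]
tool_rot: [-3.141, 0.001, 1.347]
force: [-0.4, -0.2, -1.4]
width: 14.1
gripper_force: 58.8
```

Emit:
play_rows --pt "1 0 0 1 0" --pt "1 0 0 2 0" --pt "1 0 0 3 0" --pt "1 0 0 4 0" --pt "1 0 0 5 0" --pt "1 0 0 5.2 0" --pt "1 0 0 5.2 0" --pt "1 0 0 5.2 0"

```text
clock: 6.55
eef_pos: [574.6, 169.1, 111.6]
tool_rot: [3.141, -0.0, 1.35]
force: [0.4, -0.0, -0.9]
width: 14.3
gripper_force: 58.8
```

Run:
```python
from h import *
o=[];E=[];F=[]
for n in("scene","top")*4:
    im,d=ctrl.get_image(n); s=ctrl.read_state(); E.append(s["eef_pos"]); F.append(s["force"])
    if len(E)<3: 
        q=proj(n,[[560,172,45]])[0].astype(int); u,v=q; print(n,u-40,v-40); o.append(cv2.resize(im[v-40:v+35,u-40:u+35,::-1],(400,400),interpolation=cv2.INTER_CUBIC))
p=np.mean(E,0); print(p,np.std(E,0),np.mean(F,0),s["tool_rot"])
for n in("scene","top"): print(n,proj(n,[p-[0,0,58],[574.3,170.1,40]]).round(1).tolist())
cv2.imwrite("pics/s3.png",np.hstack(o))
```

```text
scene 328 255
top 209 204
[574.54723036 169.04528749 111.71473821] [0.10006092 0.05219159 0.10041706] [ 0.00091282 -0.05741877 -0.55560112] [ 3.14124818e+00 -1.76926774e-04  1.34976991e+00]
scene [[362.4, 295.7], [362.3, 299.7]]
top [[249.9, 237.8], [250.2, 238.9]]
```

View pics/s3.png

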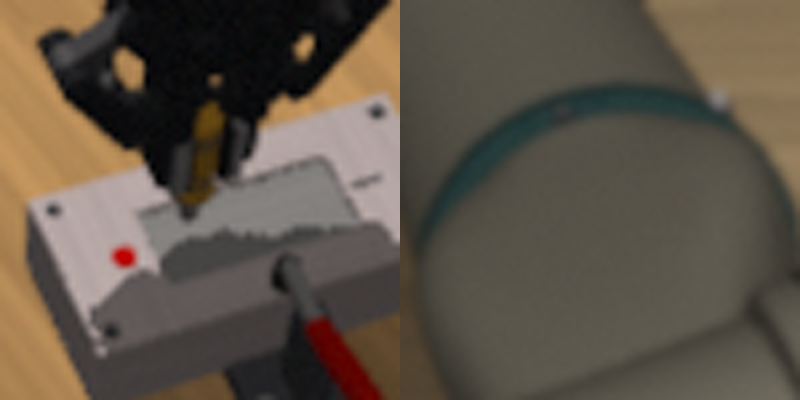

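Emit:
play_rows --pt "1 0.05 0 0.4 0" --pt "1 0.08 0 0.8 0" --pt "1 0.08 0 1.1 0" --pt "1 0.08 0 1.1 0" --pt "1 0.08 0 1.1 0" --pt "1 0.08 0 1.1 0"

```text
clock: 7.55
eef_pos: [574.6, 169.8, 100.4]
tool_rot: [3.141, -0.0, 1.35]
force: [0.7, 1.1, -0.1]
width: 14.2
gripper_force: 58.8
```

Emit:
play_rows --pt "1 0 0 0.05 0" --pt "1 0 0 0.1 0" --pt "1 0 0 0.1 0" --pt "1 0 0 0.1 0" --pt "1 0 0 0.1 0"

```text
clock: 8.05
eef_pos: [574.5, 169.7, 99.4]
tool_rot: [3.142, -0.0, 1.35]
force: [-0.7, -0.4, -0.9]
width: 14.4
gripper_force: 58.8
```

Emit:
play_rows --pt "1 0 0 0.05 0" --pt "1 0 0 0.05 0" --pt "1 0 0 0.05 0" --pt "1 0 0 0.05 0" --pt "1 0 0 0.05 0"

```text
clock: 8.55
eef_pos: [574.5, 169.8, 98.8]
tool_rot: [3.142, -0.0, 1.35]
force: [-0.3, 0.1, -1.0]
width: 14.6
gripper_force: 58.8
```

Emit:
play_rows --pt "1 0 0 0.05 0" --pt "1 0 0 0.05 0" --pt "1 0 0 0.05 0" --pt "1 0 0 0.05 0"

```text
clock: 8.95
eef_pos: [574.5, 169.8, 98.3]
tool_rot: [3.142, -0.0, 1.35]
force: [-0.3, 1.1, -0.8]
width: 14.4
gripper_force: 58.8
```

Emit:
play_rows --pt "1 0 0 0.03 0" --pt "1 0 0 0.03 0" --pt "1 0 0 0.03 0" --pt "1 0 0 0.03 0"

```text
clock: 9.35
eef_pos: [574.5, 169.8, 98.0]
tool_rot: [3.142, 0.0, 1.35]
force: [0.1, 0.1, -0.8]
width: 14.2
gripper_force: 58.8
```

Emit:
play_rows --pt "1 0 0 0.03 0" --pt "1 0 0 0.03 0" --pt "1 0 0 0.03 0" --pt "1 0 0 0.03 0"

```text
clock: 9.75
eef_pos: [574.5, 169.7, 97.7]
tool_rot: [3.142, -0.0, 1.35]
force: [1.1, 0.2, -0.7]
width: 14.9
gripper_force: 58.8
```

Emit:
play_rows --pt "1 0 0 0.03 0" --pt "1 0 0 0.03 0" --pt "1 0 0 0.03 0" --pt "1 0 0 0.03 0"

```text
clock: 10.15
eef_pos: [574.5, 169.8, 97.5]
tool_rot: [3.141, -0.0, 1.35]
force: [0.2, 0.7, 1.6]
width: 14.8
gripper_force: 58.9
```

Emit:
play_rows --pt "1 0 0 0.03 0" --pt "1 0 0 0.03 0" --pt "1 0 0 0.03 0" --pt "1 0 0 0.03 0"

```text
clock: 10.55
eef_pos: [574.6, 169.8, 97.3]
tool_rot: [3.141, -0.0, 1.35]
force: [-1.1, 0.3, 2.9]
width: 14.7
gripper_force: 59.1
```

Emit:
play_rows --pt "1 0 0 0.03 0" --pt "1 0 0 0.03 0" --pt "1 0 0 0.03 0" --pt "1 0 0 0.03 0"

```text
clock: 10.95
eef_pos: [574.6, 169.8, 97.1]
tool_rot: [3.141, -0.0, 1.35]
force: [-0.7, -0.7, 5.4]
width: 14.5
gripper_force: 59.4
```

Emit:
play_rows --pt "1 0 -0.05 0 0" --pt "1 0 -0.1 0 0" --pt "1 0 -0.15 0 0" --pt "1 0 -0.2 0 0" --pt "1 0 -0.25 0 0" --pt "1 0 -0.3 0 0" --pt "1 0 -0.3 0 0" --pt "1 0 -0.3 0 0"

```text
clock: 11.75
eef_pos: [572.2, 170.5, 97.1]
tool_rot: [3.14, -0.001, 1.35]
force: [3.3, -0.7, 4.3]
width: 14.3
gripper_force: 59.5
```

Emit:
play_rows --pt "1 0 -0.05 0 0" --pt "1 0 -0.1 0 0" --pt "1 0 -0.15 0 0" --pt "1 0 -0.2 0 0" --pt "1 0 -0.25 0 0" --pt "1 0 -0.3 0 0" --pt "1 0 -0.3 0 0" --pt "1 0 -0.3 0 0"

```text
clock: 12.55
eef_pos: [569.1, 171.4, 97.1]
tool_rot: [3.141, -0.001, 1.35]
force: [3.5, -0.9, 4.7]
width: 14.7
gripper_force: 59.5
```

Emit:
play_rows --pt "1 0 -0.05 0 0" --pt "1 0 -0.1 0 0" --pt "1 0 -0.15 0 0" --pt "1 0 -0.15 0 0" --pt "1 0 -0.15 0 0"

```text
clock: 13.05
eef_pos: [567.5, 171.7, 97.0]
tool_rot: [3.141, -0.001, 1.35]
force: [4.2, -0.1, 5.2]
width: 14.4
gripper_force: 59.5
```

Emit:
play_rows --pt "1 0 -0.05 0 0" --pt "1 0 -0.1 0 0" --pt "1 0 -0.15 0 0" --pt "1 0 -0.15 0 0" --pt "1 0 -0.15 0 0"

```text
clock: 13.55
eef_pos: [563.7, 171.6, 95.9]
tool_rot: [-3.138, 0.002, 1.35]
force: [-0.8, 0.4, -0.2]
width: 14.6
gripper_force: 59.0
```

Emit:
play_rows --pt "1 0 -0.05 0 0" --pt "1 0 -0.1 0 0" --pt "1 0 -0.15 0 0" --pt "1 0 -0.15 0 0" --pt "1 0 -0.15 0 0"

```text
clock: 14.05
eef_pos: [564.2, 172.0, 96.8]
tool_rot: [-3.141, 0.0, 1.35]
force: [0.2, -0.1, -0.7]
width: 14.8
gripper_force: 58.9
```

Emit:
play_rows --pt "1 0 -0.06 0.05 0" --pt "1 0 -0.06 0.1 0" --pt "1 0 -0.06 0.15 0" --pt "1 0 -0.06 0.2 0" --pt "1 0 -0.06 0.2 0" --pt "1 0 -0.06 0.2 0"

```text
clock: 14.65
eef_pos: [563.6, 172.2, 94.8]
tool_rot: [-3.142, 0.0, 1.35]
force: [-0.1, -1.0, 0.2]
width: 14.1
gripper_force: 59.0
```

Emit:
play_rows --pt "1 0 0 0.05 0" --pt "1 0 0 0.1 0" --pt "1 0 0 0.1 0" --pt "1 0 0 0.1 0"

```text
clock: 15.05
eef_pos: [563.6, 172.2, 93.8]
tool_rot: [-3.142, 0.0, 1.35]
force: [-0.6, 0.3, 0.4]
width: 14.8
gripper_force: 59.0
```

Emit:
play_rows --pt "1 0 0 0.05 0" --pt "1 0 0 0.1 0" --pt "1 0 0 0.15 0" --pt "1 0 0 0.15 0" --pt "1 0 0 0.15 0"

```text
clock: 15.55
eef_pos: [563.5, 172.3, 92.4]
tool_rot: [-3.142, -0.0, 1.35]
force: [-1.6, -0.7, 2.1]
width: 14.5
gripper_force: 59.2
```

Emit:
play_rows --pt "1 0 0 0.05 0" --pt "1 0 0 0.1 0" --pt "1 0 0 0.1 0" --pt "1 0 0 0.1 0"

```text
clock: 15.95
eef_pos: [563.4, 172.4, 91.1]
tool_rot: [-3.141, -0.0, 1.35]
force: [-1.0, 1.3, 0.9]
width: 14.7
gripper_force: 59.0
```

Emit:
play_rows --pt "1 0.03 -0.08 0 0" --pt "1 0.03 -0.08 0.1 0" --pt "1 0.03 -0.08 0.2 0" --pt "1 0.03 -0.08 0.2 0" --pt "1 0.03 -0.08 0.2 0"

```text
clock: 16.45
eef_pos: [563.1, 172.5, 89.2]
tool_rot: [3.141, 0.0, 1.35]
force: [-1.0, -0.3, -0.8]
width: 14.4
gripper_force: 59.0
```

Emit:
play_rows --pt "1 0 0 0.1 0" --pt "1 0 0 0.2 0" --pt "1 0 0 0.3 0" --pt "1 0 0 0.3 0" --pt "1 0 0 0.3 0"

```text
clock: 16.95
eef_pos: [563.0, 172.6, 86.2]
tool_rot: [3.141, 0.0, 1.35]
force: [-0.6, 0.6, -0.4]
width: 14.4
gripper_force: 59.0
```

Emit:
play_rows --pt "1 0 0 0.1 0" --pt "1 0 0 0.2 0" --pt "1 0 0 0.3 0" --pt "1 0 0 0.4 0" --pt "1 0 0 0.4 0" --pt "1 0 0 0.4 0"

```text
clock: 17.55
eef_pos: [562.8, 172.6, 82.2]
tool_rot: [-3.141, 0.0, 1.35]
force: [-0.4, 0.2, -1.4]
width: 14.5
gripper_force: 59.0
```

Emit:
play_rows --pt "1 0 0 0.1 0" --pt "1 0 0 0.2 0" --pt "1 0 0 0.3 0" --pt "1 0 0 0.4 0" --pt "1 0 0 0.4 0" --pt "1 0 0 0.4 0"

```text
clock: 18.15
eef_pos: [562.8, 172.6, 78.2]
tool_rot: [-3.141, 0.0, 1.35]
force: [0.0, -0.5, -0.1]
width: 14.5
gripper_force: 59.0
```

Emit:
play_rows --pt "1 0 0 0.1 0" --pt "1 0 0 0.15 0" --pt "1 0 0 0.15 0" --pt "1 0 0 0.15 0"

```text
clock: 18.55
eef_pos: [562.8, 172.7, 76.8]
tool_rot: [-3.141, 0.0, 1.35]
force: [-0.4, 0.3, -0.7]
width: 13.9
gripper_force: 59.0
```

Emit:
play_rows --pt "1 0 0 0.05 0" --pt "1 0 0 0.08 0" --pt "1 0 0 0.08 0" --pt "1 0 0 0.08 0"

```text
clock: 18.95
eef_pos: [562.9, 172.6, 76.0]
tool_rot: [-3.142, 0.0, 1.35]
force: [-0.8, 0.5, 0.5]
width: 14.5
gripper_force: 59.0
```

Emit:
play_rows --pt "1 0 0 0.05 0" --pt "1 0 0 0.05 0" --pt "1 0 0 0.05 0" --pt "1 0 0 0.05 0"

```text
clock: 19.35
eef_pos: [562.9, 172.7, 75.6]
tool_rot: [-3.142, 0.0, 1.35]
force: [0.0, -0.2, 2.3]
width: 14.4
gripper_force: 59.3
```

Emit:
play_rows --pt "1 0 0 0.04 0" --pt "1 0 0 0.04 0" --pt "1 0 0 0.04 0" --pt "1 0 0 0.04 0"

```text
clock: 19.75
eef_pos: [562.9, 172.7, 75.6]
tool_rot: [3.141, -0.0, 1.35]
force: [-1.3, -0.9, 5.7]
width: 14.5
gripper_force: 59.6
```

Emit:
play_rows --pt "0.6 0 0 0 0" --pt "0.6 0 0 0 0" --pt "0.6 0 0 0 0" --pt "0.6 0 0 0 0" --pt "0.6 0 0 0 0"

```text
clock: 20.25
eef_pos: [562.9, 172.6, 75.0]
tool_rot: [-3.142, 0.0, 1.35]
force: [-0.4, 0.2, 0.4]
width: 34.2
gripper_force: 0.0
```

Emit:
play_rows --pt "0.6 0 0 -0.5 0" --pt "0.5 0 0 -1.5 0" --pt "0.5 0 0 -3 0" --pt "0.5 0 0 -5 0" --pt "0.5 0 0 -8 0" --pt "0.5 0 0 -12 0" --pt "0.5 0 0 -15 0" --pt "0.5 0 0 -15 0" --pt "0.5 0 0 -15 0"

```text
clock: 21.15
eef_pos: [563.3, 172.7, 226.9]
tool_rot: [3.139, -0.001, 1.35]
force: [-0.4, -0.4, -0.7]
width: 42.7
gripper_force: 0.0
```

Run:
```python
from h import *
im,d=ctrl.get_image("scene"); cv2.imwrite("pics/s4.png",cv2.resize(im[225:345,310:470,::-1],(800,600),interpolation=cv2.INTER_CUBIC))
v,u=np.mgrid[255:320,340:420]; P=atd("scene",np.c_[u.ravel(),v.ravel()],d[v,u].ravel())
m=(np.hypot(P[:,0]-562.8,P[:,1]-172.7)<11)&(P[:,2]<110); print(np.sort(P[m,2])[-12:].round(1))
```

```text
[87.9 87.9 88.3 88.4 88.6 88.6 88.7 88.8 88.8 89.1 89.2 89.5]
```

View pics/s4.png

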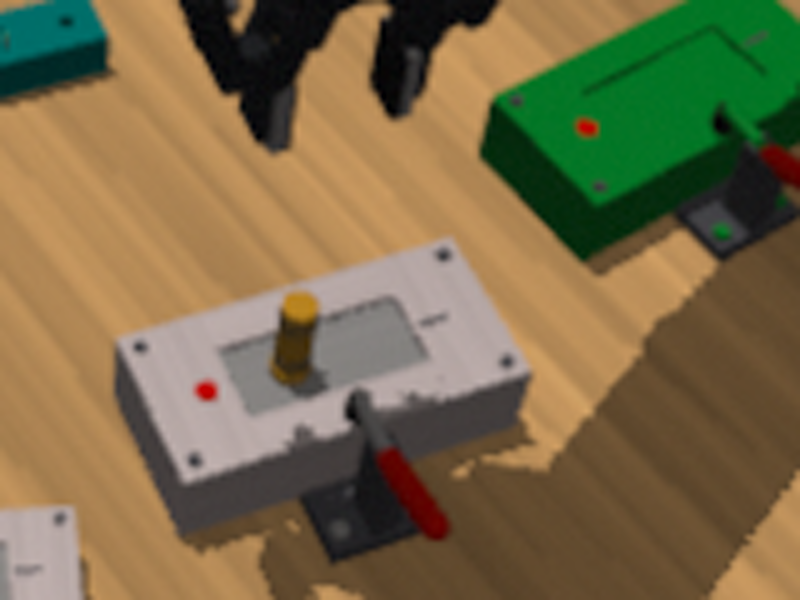

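The picture shows the pin standing upright at crop (295,335), with its collar flat on the plate. The gripper is clear above it.

```bash
python3 -c "
from cell import ctrl
print(ctrl.finish_job())"
```

```text
the job is handed in; nothing more can be done
None
```

The job is handed in: the pin was set down beside the red dot, slid along the plate into the hidden socket (about 15 mm from the window's centre on the red-dot side), pushed home to about 22 mm and released; the tool read at most about 6 N at any check, and the judge's verdict was not shown.

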